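# Store a canister's neck collar on the bent bar

### The arm

A 7-joint arm with a two-finger parallel gripper is mounted at the origin on the work surface. World frame = base frame: x ahead of the robot, y to its left, z up, the work surface at z = 0. Lengths are in mm, angles in degrees, forces in N, time in s.
With the tool pointing down it reaches from about 425 to 950 mm from the base axis. Payload 4.7 kg.
Tool frame: the origin (TCP) lies midway between the tips of the shut fingers; the grasp point (between the pads) lies 19 mm behind it; z points along the fingers, y is the direction in which the jaws open and shut (so a half turn about z gives the same grasp; the last joint's range is limited). The gripper opens to 85 mm and grips with 20 to 120 N. Pads are 22 mm wide; open, the fingers measure 114 mm over their backs; the gripper's body (76 mm by 85 mm) begins 54 mm behind the grasp point. The pads swing forward as they close: fully open they stand 13 mm farther back than shut.
Start: joints at [75.35, 26.849, -2.785, 87.806, 1.381, 65.374, -4.715], TCP at [151.827, -657.721, 231.335] pointing down, gripper open.
Joint ranges: [-148.3, 148.3], [-19.14, 114.17], [-79.39, 73.82], [5.75, 140.21], [-59.74, 239.74], [12.07, 113.84], [-152.46, 152.46]. Speed limits (degrees/s): [147.25, 147.25, 180, 180, 180, 180, 180].

### API

Orientations are given as [roll, pitch, yaw] about the fixed x, y, z axes, in that order (R = Rz(yaw) Ry(pitch) Rx(roll)).
In Python, from plant import sense, eyes, finish_job gives the robot as it stands.
- The arm moves only by the tool servo_tool, never from a script. Its argument "rows" is one flat list of numbers, 5 for each row, row after row: the shift along the tool's x, y, z in cm, then the turn about the tool's z in degrees, then the finger opening in cm, from 0 to 8.54. A call has 1 to 20 rows; each row is the pose to reach, as a shift and turn from the pose commanded when the call began, along the tool's axes at that moment; what a row does not reach only later rows make up. A row lasts 1/8 s, in which the tool goes at most 62.5 mm and 10.7 degrees, less where a joint would pass 70% of its speed; a pose out of reach is approached as far as the arm can. A call with a gripper value outside its range is refused whole. The fingers move at their own pace and stop on an object; the grip force is fixed at half the most. Time passes only in rows, so rows that repeat a pose let the fingers close. It gives the time, the measured TCP pose, the force and the opening at its end, in the units of the state.
- sense(): the state, without advancing time (a new reading comes with each control period).
- eyes.read_camera(name): name is "side" or "top"; returns the picture (420x560x3 uint8, red, green, blue); there is no depth.
- eyes.camera_params(name): a dict with "intrinsics" (3x3 intrinsics, pixels), "k1" (the pictures are not rectified: a ray, as slopes to the right and down, at radius r is drawn at 1 + k1 r^2 times it, then the intrinsics apply), "R" (3x3) and "t" (3): a world point X has camera coordinates R X + t. Camera axes: x right, y down, z forward; pixel columns grow to the right and rows downward; lengths in mm; the calibration is good to about 2 mm. A picture is of the moment at which its call begins. camera_params takes no time and is no camera call.
- finish_job(): hands the job in, once; it reports no verdict.
The state is a dict: "t": time; "joints": joint angles; "dq": joint speeds; "effort": joint torques, N m; "eef_pos": TCP position; "orientation": TCP orientation; "contact_force": force on the tool from outside, world axes, zero at the start; "moment": the same for the moment, N m; "width": opening from 0.0 (shut) to 1.0 (fully open).
Only numpy, scipy, OpenCV 4.12 (cv2) and the standard library are available. Lean on these libraries where they do the work, as an engineer would, in place of code of your own. Each camera call takes 0.05 s, during which the arm holds its last target. There are 200 camera calls.

### The job

Lift the yellow collar off the neck of the black gas canister, thread it over the upturned tip of the bent storage bar, lower it gently into the bend below (do not drop it) and let go, so that it hangs by itself at the foot of the tip. Then take hold of it anew, slide it along the level bar and round the sideways bend without forcing it until it sits square against the round flange by the post, and let go. Leave both canisters and everything else standing where they are.

Things in the scene. Friction and masses are not known exactly. Their poses are not given: they have to be found in the camera images.
- collar: Yellow painted metal ring (neck collar): outer diameter 50 mm, bore diameter 22 mm, 24 mm long along its bore, about 0.12 kg. Origin at the centre of its lower end face; its z axis runs along the bore. It starts flat (bore upright) round the canister's neck.
- collar_bore (a point): Centre of the collar's bore, halfway along it (12 mm from each end face); axes as the collar's.
- stand: Fixed 12 mm round steel bar on a teal post 30 mm square, 152 mm high (x -3 to 27 mm), base plate 110 mm square, 12 mm thick. Origin on the table under the post, z up. A flange (44 mm disc, face at x = -24 mm) sits on the bar by the post; from it the bar runs level, axis 140 mm up, towards -x, bends 70 degrees sideways, runs on level and ends in an upturned tip.
- bar_tip (a point): Rounded top end of the upturned tip, on the bar's axis, at stand x = -151, y = -127, z = 231 mm; axes as the stand's. The bar runs straight down from here to z = 180 mm, where a smooth quarter-circle bend of 40 mm centre-line radius brings it level at bar_foot.
- bar_foot (a point): Foot of the upturned tip on the bar's axis, where the bar becomes level: stand x = -138, y = -89, z = 140 mm; axes as the stand's. From here the bar runs straight and level for 60 mm, 70 degrees off the stand's x axis, to stand x = -117, y = -33 mm, where the sideways bend begins. A collar lowered over the tip and let go slides round to about here and hangs.
- bar_elbow (a point): Middle of the sideways bend, on the bar's axis (stand x = -99, y = -9, z = 140 mm); axes as the stand's. The bend is level, turns 70 degrees on a 50 mm centre-line radius, from stand x = -117, y = -33 mm to x = -70, y = 0 mm (centre of the curve at x = -70, y = -50 mm); then the bar runs straight along y = 0 to the flange.
- bar_home (a point): Point on the bar's axis (stand x = -36, y = 0, z = 140 mm), 12 mm from the flange's face, where the middle of the collar belongs; the freely hanging collar's bore centre lies 5 mm lower. Axes as the stand's.
- canister: Black gas canister with a white band, loose and heavy (about 1.6 kg), 90 mm in diameter. Origin at the centre of its underside. Its shoulder ends 100 mm up in a 34 mm wide steel seat whose top is 115 mm up, on which the collar lies, and a 16 mm brass neck rises from there to 150 mm. It may stand left or right of the storage bar.
- capped_canister: Grey canister of the same size with a 46 mm red cap, 150 mm high in all. Not to be moved. Origin at the centre of its underside.
- spray_red: Red can, 56 mm in diameter, 170 mm high, a bystander. Origin under its centre.
- spray_green: Green can, 56 mm in diameter, 150 mm high, a bystander. Origin under its centre.
- valve: Small brass valve, 36 mm wide at the foot, 50 mm high, a bystander. Origin under its centre.
- cap: Orange plastic cap, 40 mm in diameter, 26 mm high, a bystander. Origin under its centre.
- wrench: Steel wrench 170 mm long lying in front of the storage bar, a bystander. It lies along its x axis.
There are look-alikes about, which are no part of the job. Of the things like the collar, leave any that is purple; of the rest the smaller one is meant.

How it is judged (in metres and radians):
On the way, in this order (a step that is already met when the one before it is completed fails the run):
1. the collar is threaded over the upturned tip: its bore centre within 12 mm (level) of the tip's axis and at least 10 mm below its top (horizontal distance between collar_bore and bar_tip below 0.012 m and z of collar_bore in the frame of bar_tip between -0.09 and -0.01 m), for 0.05 s.
2. let go, the collar hangs at rest by the foot of the tip, untouched by the fingers (centre 30 mm or more below the top, within 90 mm of the tip seen from above) (contact force between the fingers and collar below 0.1 N and horizontal distance between collar_bore and bar_tip below 0.09 m and z of collar_bore in the frame of bar_tip between -0.12 and -0.03 m and linear speed of collar below 0.02 m/s), for 0.2 s.
3. the collar sits against the flange (x of collar_bore in the frame of bar_home between -0.006 and 0.006 m and y of collar_bore in the frame of bar_home between -0.008 and 0.008 m and z of collar_bore in the frame of bar_home between -0.012 and 0.003 m and angle between the z axis of collar and the x axis of stand, either way round below 0.3 rad), for 0.1 s.
At the end, for the whole second after the job is handed in: The collar hangs at rest on the bar against the flange, let go: its bore centre within 6 mm of the home point along the bar, within 8 mm sideways, 12 mm below to 3 mm above it, its bore within 0.3 rad of the bar's direction; both canisters stand upright (all of step 3 and contact force between the fingers and collar below 0.1 N and linear speed of collar below 0.02 m/s and angle between each of canister, capped_canister's own z axis and vertical below 0.1 rad); the robot touches nothing.
It fails at once if the collar is dropped (faster than 0.7 m/s out of the fingers) (linear speed of collar above 0.7 m/s and contact force between the fingers and collar below 0.1 N).
It fails at once if the collar is forced on the bar (more than 60 N between them) (contact force between collar and stand above 60 N).
It fails at once if a canister is shifted by more than 40 mm or tipped (distance of any of canister, capped_canister from where it was at the start of the episode above 0.04 m or angle between any of canister, capped_canister's own z axis and vertical above 0.3 rad).
It fails at once if a bystander (red or green can, valve, orange cap, wrench) is shifted by more than 40 mm or knocked over (distance of any of spray_red, spray_green, valve, cap, wrench from where it was at the start of the episode above 0.04 m or angle between any of spray_red, spray_green, valve, cap's own z axis and vertical above 0.3 rad).
It also fails if it takes over 61 s, if anything falls off the work surface, if the arm or the gripper's body presses on something with over 40 N, if the wrist force passes 120 N, or if a joint passes its speed limit or range.

## Working session

There is one attempt and no reset: what is moved stays moved. The work goes in short steps, Python scripts to look and compute and a tool call to move; the robot and the scene stay as the last step left them, time stands still between calls to the robot, and variables do not carry over. Pictures are saved under pics/ and viewed, about 8 in all and at most 12, crops included, and the job is handed in when it is done.

Besides the shell and the picture viewer there is one more tool, called after "Call:" as name(argument=value, ...), one argument or row to a line, values as JSON. servo_tool: Moves the arm, as the interface text tells. Its arguments: {"type":"object","properties":{"rows":{"type":"array","items":{"type":"number"}}},"required":["rows"]}

```bash
mkdir -p pics; cat > h.py <<'E'
import numpy as np,cv2
from plant import sense,eyes
def snap(n,f=None):
    im=np.array(eyes.read_camera(n))
    if f: cv2.imwrite('pics/'+f,im[:,:,::-1])
    return im
def ray(n,u,v):
    p=eyes.camera_params(n);K=np.array(p['intrinsics']);R=np.array(p['R']);t=np.array(p['t'])
    d=np.array([(u-K[0,2])/K[0,0],(v-K[1,2])/K[1,1]]);x=d.copy()
    for _ in range(20): x=d/(1+p['k1']*(x@x))
    w=R.T@np.array([x[0],x[1],1]);return -R.T@t,w/np.linalg.norm(w)
def onz(n,u,v,z):
    c,w=ray(n,u,v);return c+w*(z-c[2])/w[2]
def proj(n,X):
    p=eyes.camera_params(n);K=np.array(p['intrinsics']);c=np.array(p['R'])@np.array(X,float)+np.array(p['t'])
    x=c[:2]/c[2];x=x*(1+p['k1']*(x@x));return K[:2,:2]@x+K[:2,2]
def tri(rs):
    A=0;b=0
    for c,w in rs:
        P=np.eye(3)-np.outer(w,w);A=A+P;b=b+P@c
    return np.linalg.solve(A,b)
E
python3 - <<'E'
from h import *
a=snap('side','s0.png');b=snap('top','t0.png')
for n in('side','top'):
    p=eyes.camera_params(n);print(n,ray(n,280,210),p['k1'],np.array(p['intrinsics'])[0,0])
print(sense())
E
```

```text
side (array([ 292.09989855, -719.82590461,  912.98241057]), array([ 0.25974258,  0.6523592 , -0.71201213])) -0.04492179974378074 419.9910545148305
top (array([ 368.81947932,  -11.67998671, 1109.37299775]), array([ 0.20582621,  0.01594277, -0.97845869])) 0.01671748243914525 478.3974793852884
{'t': 0.1, 'joints': array([75.35115614, 26.89417504, -2.78274018, 87.86709153,  1.38010917,
       65.37488713, -4.71352679]), 'dq': array([-0.0396499 , -0.08606558, -0.00968903, -0.20273594,  0.04144504,
        0.14448893, -0.03413187]), 'effort': array([ 5.16854725e-04, -5.11515176e+01, -4.69408790e-02, -2.38390321e+01,
        1.08155835e-02,  4.38929186e-03,  1.01874537e-05]), 'eef_pos': array([ 151.64441196, -657.20657886,  230.3471662 ]), 'orientation': array([-1.79897425e+02,  3.61960585e-03,  1.29948928e+01]), 'contact_force': array([-0.12408074, -0.59262029,  0.02556398]), 'moment': array([-0.02698153, -0.02632532, -0.02496298]), 'width': 1.0041704166580663}
```

View pics/s0.png

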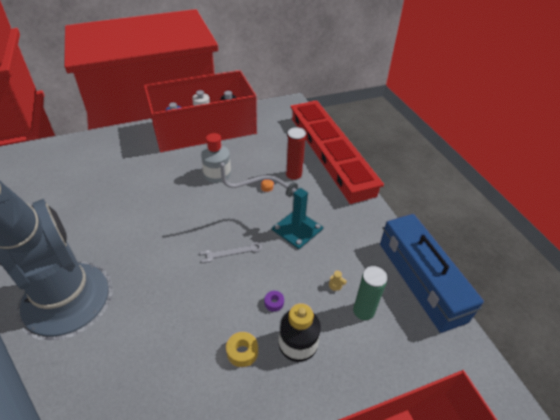

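View pics/t0.png

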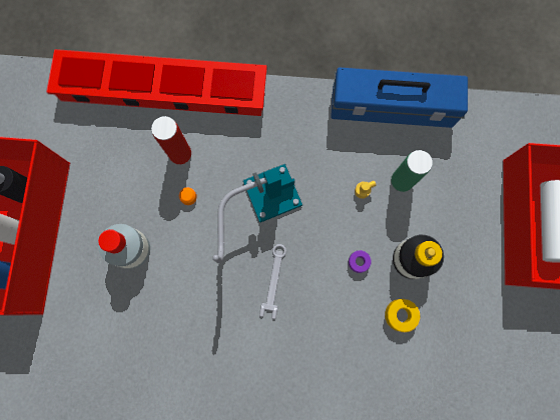

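```bash
python3 - <<'E'
import cv2,numpy as np
from h import *
a=cv2.imread('pics/s0.png');b=cv2.imread('pics/t0.png')
A=cv2.resize(b[155:275,200:310],None,fx=4,fy=4,interpolation=cv2.INTER_CUBIC)
B=cv2.resize(a[145:255,215:330],None,fx=3,fy=3,interpolation=cv2.INTER_CUBIC)
m=np.zeros((480,800,3),np.uint8);m[:480,:440]=A;m[:330,445:445+345]=B;cv2.imwrite('pics/m.png',m)
def blob(im,box,lo,hi):
    h=cv2.cvtColor(im,cv2.COLOR_BGR2HSV);k=cv2.inRange(h,lo,hi);z=k*0;y0,y1,x0,x1=box;z[y0:y1,x0:x1]=k[y0:y1,x0:x1]
    n,l,s,c=cv2.connectedComponentsWithStats(z);i=1+np.argmax(s[1:,4]);return s[i],c[i]
Y=((20,120,100),(32,255,255))
for im,n,bx in((b,'top',(230,275,400,460)),(a,'side',(295,335,280,325))):
    s,c=blob(im,bx,*Y);print(n,s,c,onz(n,*c,139),onz(n,*c,127))
# teal base plate corners in top
h=cv2.cvtColor(b,cv2.COLOR_BGR2HSV);k=cv2.inRange(h,(80,120,30),(100,255,255))
cs,_=cv2.findContours(k,0,2);c=max(cs,key=cv2.contourArea);print(cv2.boxPoints(cv2.minAreaRect(c)))
for p in cv2.boxPoints(cv2.minAreaRect(c)):print(onz('top',*p,12)[:2])
print('cans: grey canister',onz('top',112,241,150),'red can',onz('top',165,127,170),'green',onz('top',419,161,150))
E
```

```text
top [416 241  27  25 529] [428.55198488 252.95085066] [ 508.35298583 -303.47475539  139.        ] [ 510.07851002 -307.08320001  127.        ]
side [289 304  25  25 466] [300.79613734 316.24892704] [ 508.12188848 -315.35536943  139.        ] [ 511.47114273 -309.08436591  127.        ]
[[242.34485 179.86208]
 [287.17242 161.93105]
 [304.13794 204.34483]
 [259.31036 222.27586]]
[665.41527746 101.23499404]
[718.25234323  -1.4833341 ]
[617.74913285 -49.23941923]
[566.62022156  51.95052355]
cans: grey canister [479.54733742 337.22116564 150.        ] red can [723.12547849 256.270339   170.        ] green [ 698.16868428 -276.9802305   150.        ]
```

View pics/m.png

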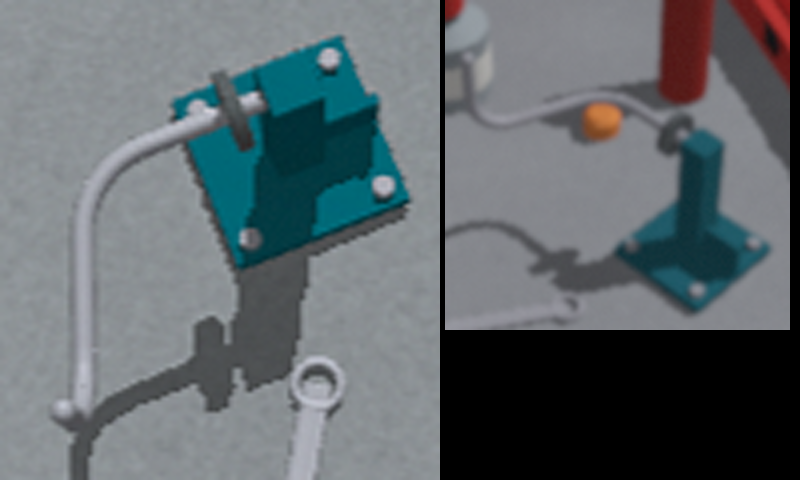

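```bash
cat > fit.py <<'E'
from h import *
from scipy.optimize import least_squares
T=lambda u,v:((u+.5)/4-.5+200,(v+.5)/4-.5+155)
S=lambda u,v:((u-445+.5)/3-.5+215,(v+.5)/3-.5+145)
tip=tri([ray('top',*T(62,409)),ray('side',*S(467,52))]);print('tip tri',tip)
print('tip at z231',onz('top',*T(62,409),228),onz('side',*S(467,52),231))
print('post',onz('side',*S(702,143),152),'flange',onz('top',*T(232,110),140),'barpts',onz('top',*T(84,370),140),onz('top',*T(84,230),140))
obs=[('top',T(62,409),(-151,-127,228)),('side',S(467,53),(-151,-127,229)),('side',S(702,143),(12,0,152)),('top',T(232,110),(-20,0,140)),('top',T(84,370),(-138+21*.1,-89+56*.1,140))][:4]
def W(q,p): c,s=np.cos(q[2]),np.sin(q[2]);return np.array([q[0]+c*p[0]-s*p[1],q[1]+s*p[0]+c*p[1],p[2]])
f=lambda q:np.concatenate([proj(n,W(q,p))-np.array(o) for n,o,p in obs])
r=least_squares(f,[641,26,np.radians(-63)],x_scale=[10,10,.1]);q=r.x
print(q[:2],np.degrees(q[2]),r.fun.round(1))
for p in [(-151,-127,231),(-138,-89,140),(-117,-33,140),(-99,-9,140),(-70,0,140),(-36,0,140)]:print(p,W(q,p).round(1))
for p in [(67,55,12),(67,-55,12),(-43,55,12),(-43,-55,12)]: print(p,proj('top',W(q,p)).round(1))
E
python3 fit.py
```

```text
tip tri [457.84536153 114.15021819 231.9335747 ]
tip at z231 [456.4829237  114.93114124 228.        ] [459.84906568 115.22789065 231.        ]
post [643.7448639   21.81628049 152.        ] flange [628.49872138  55.65843623 140.        ] barpts [485.9273718  118.54787042 140.        ] [558.38808318 126.22951753 140.        ]
[638.30657198  36.30348951] -63.62441363974757 [-0.1 -0.5 -0.8  0.5 -0.6 -0.9  0.7 -0.4]
(-151, -127, 231) [457.4 115.2 231. ]
(-138, -89, 140) [497.3 120.4 140. ]
(-117, -33, 140) [556.8 126.5 140. ]
(-99, -9, 140) [586.3 121.  140. ]
(-70, 0, 140) [607.2  99.  140. ]
(-36, 0, 140) [622.3  68.6 140. ]
(67, 55, 12) [286.2 162.2]
(67, -55, 12) [303.7 203.9]
(-43, 55, 12) [243.3 178.7]
(-43, -55, 12) [260.1 220.9]
```

```bash
cat >> h.py <<'E'
def go(x,y,z,yaw):
    s=sense();p=s['eef_pos'];a=np.radians(s['orientation'][2]);d=np.array([x,y,z])-p
    dy=(yaw-s['orientation'][2]+180)%360-180
    print('t',s['t'],'pos',p.round(1),'ori',s['orientation'].round(1),'w',round(s['width'],3),'F',s['contact_force'].round(1),'j',s['joints'].round(0))
    print('shift cm',((np.cos(a)*d[0]+np.sin(a)*d[1])/10).round(2),((np.sin(a)*d[0]-np.cos(a)*d[1])/10).round(2),(-d[2]/10).round(2),'turn',round(-dy,1))
E
python3 -c "
from h import *
go(510,-308,200,100)"
```

```text
t 0.1 pos [ 151.6 -657.2  230.3] ori [-179.9    0.    13. ] w 1.004 F [-0.1 -0.6  0. ] j [75. 27. -3. 88.  1. 65. -5.]
shift cm 42.77 -25.97 3.03 turn -87.0
```

Call:
servo_tool(
  rows=[2,-1.2,0,-4,8.5,5.5,-3.3,0.2,-11,8.5,9.5,-5.8,0.5,-19,8.5,13.5,-8.2,0.8,-28,8.5,17.5,-10.6,1.1,-36,8.5,21.5,-13,1.4,-44,8.5,25.5,-15.5,1.7,-52,8.5,29.5,-17.9,2,-60,8.5,33.5,-20.3,2.3,-68,8.5,37,-22.5,2.6,-76,8.5,40,-24.3,2.8,-82,8.5,42,-25.5,3,-86,8.5,42.8,-26,3,-87,8.5,42.8,-26,3,-87,8.5],
)

```text
t: 1.85
eef_pos: [510.2, -308.2, 201.3]
orientation: [-180.0, 0.0, 100.0]
contact_force: [0.6, -0.1, 0.2]
width: 0.995
```

```bash
python3 -c "
from h import *
go(510,-308,120,100)
a=snap('side');b=snap('top')
m=np.hstack([cv2.resize(a[250:370,230:350],None,fx=3.3,fy=3.3),cv2.resize(b[190:310,370:490],None,fx=3.3,fy=3.3)])
cv2.imwrite('pics/g1.png',m[:,:,::-1])"
```

```text
t 1.85 pos [ 510.2 -308.2  201.3] ori [-180.    0.  100.] w 0.995 F [ 0.6 -0.1  0.2] j [ 49.  24. -29. 100.  13.  60.  25.]
shift cm 0.02 -0.02 8.13 turn -0.0
```

View pics/g1.png

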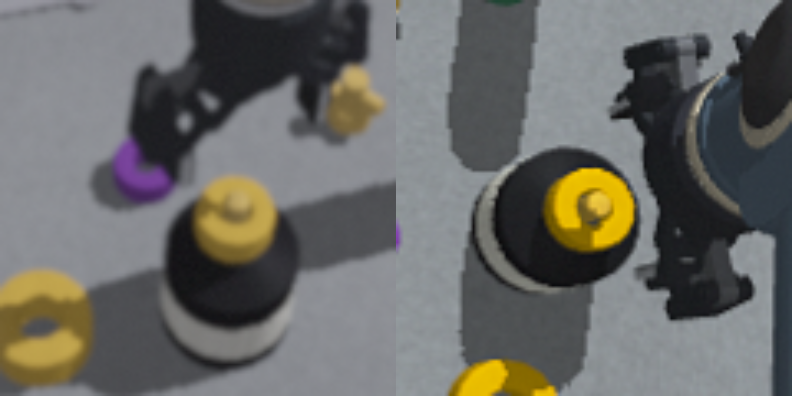

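```bash
python3 -c "
from h import *
for X in [(510,-308,127),(510,-308,150),(510,-308,201),(510,-308,260)]: print(X,proj('top',X).round(),proj('side',X).round())
for n in('side','top'):
  p=eyes.camera_params(n);print(p)
print(tri([ray('top',458,241),ray('side',301,283)]))
"
```

```text
(510, -308, 127) [429. 253.] [300. 316.]
(510, -308, 150) [433. 252.] [301. 310.]
(510, -308, 201) [441. 248.] [302. 297.]
(510, -308, 260) [452. 244.] [304. 279.]
{'intrinsics': array([[419.99105451,   0.        , 275.80544979],
       [  0.        , 419.99105451, 208.14331601],
       [  0.        ,   0.        ,   1.        ]]), 'k1': -0.04492179974378074, 'R': array([[ 0.94044085, -0.33948   ,  0.01800943],
       [-0.22886769, -0.6714111 , -0.70485936],
       [ 0.25137739,  0.65875676, -0.70911842]]), 't': array([-535.51147045,  227.07732938, 1048.17551831])}
{'intrinsics': array([[478.39747939,   0.        , 277.91329653],
       [  0.        , 478.39747939, 211.63482215],
       [  0.        ,   0.        ,   1.        ]]), 'k1': 0.01671748243914525, 'R': array([[ 0.08105888, -0.99670264, -0.0036465 ],
       [-0.97599624, -0.07863185, -0.20309696],
       [ 0.20214055,  0.02002179, -0.97915184]]), 't': array([ -37.49223667,  584.35828885, 1011.92509653])}
[ 508.23405973 -315.904216    263.29903931]
```

Call:
servo_tool(
  rows=[0,0,1,0,8.5,0,0,2.5,0,8.5,0,0,4.2,0,8.5,0,0,5.8,0,8.5,0,0,7,0,8.5,0,0,7.8,0,8.5,0,0,8.1,0,8.5,0,0,8.1,0,8.5,0,0,8.1,0,6,0,0,8.1,0,4,0,0,8.1,0,4,0,0,8.1,0,4,0,0,8.1,0,4,0,0,8.1,0,4],
)

```text
t: 3.7
eef_pos: [510.9, -308.4, 121.4]
orientation: [179.9, 0.1, 100.0]
contact_force: [-0.0, 1.2, 6.1]
width: 0.56
```

Call:
servo_tool(
  rows=[0,0,-0.5,0,3.5,0,0,-1.5,0,3.5,0,0,-3,0,3.5,0,0,-5,0,3.5,0,0,-7.5,0,3.5,0,0,-10,0,3.5,0,0,-12.5,0,3.5,0,0,-14.5,0,3.5,0,0,-15.5,0,3.5,0,0,-15.5,0,3.5],
)

```text
t: 4.95
eef_pos: [510.6, -308.2, 276.1]
orientation: [179.9, 0.1, 100.0]
contact_force: [-0.3, 0.3, -2.1]
width: 0.56
```

```bash
python3 -c "
from h import *
go(457.5,115,275,186)
a=snap('side');b=snap('top')
m=np.hstack([cv2.resize(a[230:350,230:350],None,fx=3.3,fy=3.3),cv2.resize(b[170:290,370:490],None,fx=3.3,fy=3.3)])
cv2.imwrite('pics/g2.png',m[:,:,::-1])"
```

```text
t 4.95 pos [ 510.6 -308.2  276.1] ori [1.799e+02 1.000e-01 1.000e+02] w 0.56 F [-0.3  0.3 -2.1] j [ 50.  20. -30.  94.  11.  68.  27.]
shift cm 42.6 2.11 0.11 turn -86.0
```

View pics/g2.png

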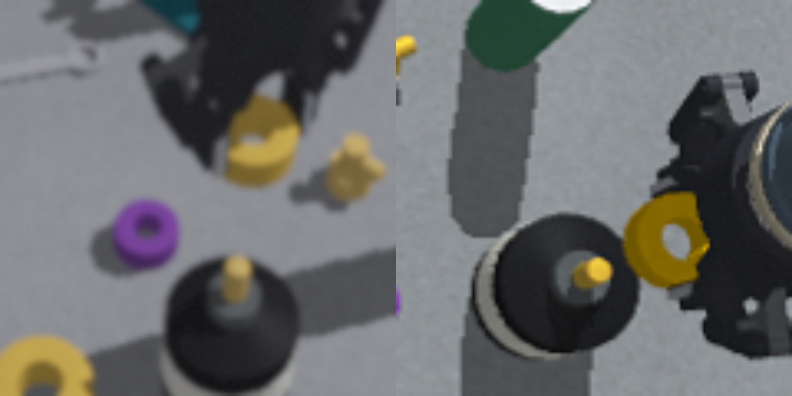

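Call:
servo_tool(
  rows=[1,0.1,0,-2,3.5,3.5,0.2,0,-7,3.5,7,0.4,0,-14,3.5,10.5,0.5,0,-21,3.5,14,0.7,0,-28,3.5,17.5,0.9,0,-35,3.5,21,1,0,-42,3.5,24.5,1.2,0,-49,3.5,28,1.4,0,-56,3.5,31.5,1.6,0,-63,3.5,35,1.8,0,-70,3.5,38.5,1.9,0,-77,3.5,41,2,0,-82,3.5,42.2,2.1,0,-85,3.5,42.6,2.1,0,-86,3.5,42.6,2.1,0,-86,3.5,42.6,2.1,0,-86,3.5],
)

```text
t: 7.18
eef_pos: [457.4, 113.9, 275.2]
orientation: [-180.0, -0.0, -174.1]
contact_force: [1.1, -0.0, -1.2]
width: 0.558
```

```bash
python3 -c "
from h import *
go(457.5,115,161,186)
a=snap('side','s3.png');b=snap('top','t3.png')
print(proj('side',(457.5,115,231)),proj('side',(457.5,115,282)),proj('top',(457.5,115,282)))
for n,im in(('side',a),('top',b)):
  k=cv2.inRange(cv2.cvtColor(im,cv2.COLOR_RGB2HSV),(20,110,80),(32,255,255));z=k*0;c=proj(n,(457.5,115,282)).astype(int);z[c[1]-30:c[1]+30,c[0]-30:c[0]+30]=k[c[1]-30:c[1]+30,c[0]-30:c[0]+30]
  print(n,cv2.boundingRect(z))
m=np.hstack([cv2.resize(a[110:210,170:270],None,fx=4,fy=4,interpolation=2),cv2.resize(b[210:310,170:270],None,fx=4,fy=4,interpolation=2)])
cv2.imwrite('pics/g3.png',m[:,:,::-1])"
```

```text
t 7.175 pos [457.4 113.9 275.2] ori [-180.    -0.  -174.1] w 0.558 F [ 1.1 -0.  -1.2] j [ 32.  12. -58. 109.  11.  65.  66.]
shift cm -0.02 0.1 11.42 turn -0.1
[221.13224772 162.23850663] [219.62737463 146.15826509] [211.03721757 252.84947065]
side (210, 137, 20, 19)
top (0, 0, 0, 0)
```

View pics/g3.png

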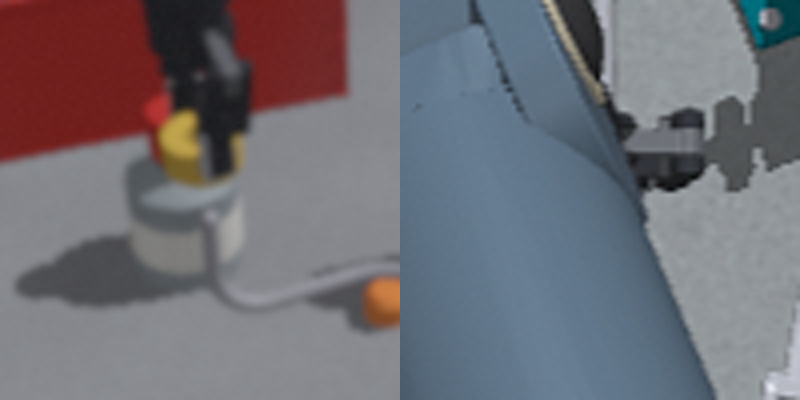

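Call:
servo_tool(
  rows=[0,0.1,1,0,3.5,0,0.1,2,0,3.5,0,0.1,3,0,3.5,0,0.1,3.5,0,3.5,0,0.1,4,0,3.5,0,0.1,4.5,0,3.5,0,0.1,5,0,3.5,0,0.1,5,0,3.5],
)

```text
t: 8.28
eef_pos: [456.8, 115.9, 225.0]
orientation: [-180.0, -0.0, -174.0]
contact_force: [-0.6, -0.2, -1.0]
width: 0.559
```

```bash
python3 -c "
from h import *
go(457.5,115,161,186)
a=snap('side','s4.png')
cv2.imwrite('pics/g4.png',cv2.resize(a[120:210,170:270],None,fx=6,fy=6,interpolation=2)[:,:,::-1])"
```

```text
t 8.275 pos [456.8 115.9 225. ] ori [-180.   -0. -174.] w 0.559 F [-0.6 -0.2 -1. ] j [ 30.  16. -57. 113.  15.  60.  62.]
shift cm -0.06 -0.1 6.4 turn -0.0
```

View pics/g4.png

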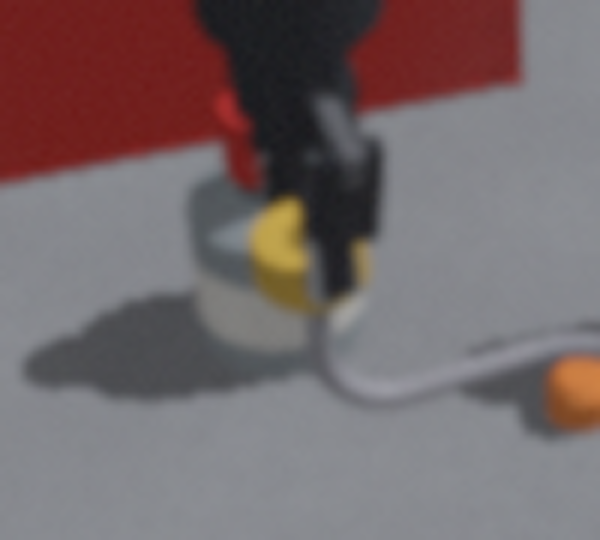

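Call:
servo_tool(
  rows=[-0.1,-0.05,0.3,0,3.5,-0.2,-0.1,0.8,0,3.5,-0.2,-0.1,1.3,0,3.5,-0.2,-0.1,1.8,0,3.5,-0.2,-0.1,2.3,0,3.5,-0.2,-0.1,2.8,0,3.5,-0.2,-0.1,3.3,0,3.5,-0.2,-0.1,3.5,0,3.5,-0.2,-0.1,3.5,0,3.5],
)

```text
t: 9.45
eef_pos: [459.1, 115.3, 190.2]
orientation: [-180.0, -0.0, -174.0]
contact_force: [0.2, -0.2, -1.7]
width: 0.559
```

Call:
servo_tool(
  rows=[0,0,0.3,0,3.5,0,0,0.7,0,3.5,-0.1,0,1.1,0,3.5,-0.1,0,1.5,0,3.5,-0.2,0,1.9,0,3.5,-0.25,0,2.2,0,3.5,-0.3,0,2.5,0,3.5,-0.3,0,2.6,0,3.5,-0.3,0,2.6,0,3.5],
)

```text
t: 10.58
eef_pos: [462.1, 115.6, 164.3]
orientation: [-180.0, 0.0, -174.0]
contact_force: [-0.5, 0.3, -1.0]
width: 0.56
```

```bash
python3 -c "
from h import *
go(457.5,115,161,186)
a=snap('side','s5.png')
cv2.imwrite('pics/g5.png',cv2.resize(a[120:220,170:280],None,fx=6,fy=6,interpolation=2)[:,:,::-1])"
```

```text
t 10.575 pos [462.1 115.6 164.3] ori [-180.    0. -174.] w 0.56 F [-0.5  0.3 -1. ] j [ 25.  21. -54. 116.  21.  53.  56.]
shift cm 0.46 -0.01 0.33 turn -0.0
```

View pics/g5.png

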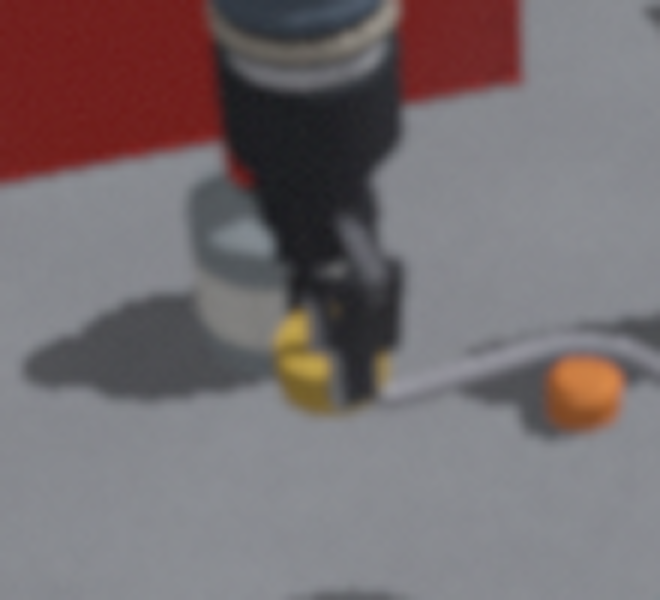

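Call:
servo_tool(
  rows=[0,0,0.1,0,3.5,-0.05,0,0.25,0,3.5,-0.1,0,0.4,0,3.5,-0.1,0,0.4,0,3.5],
)

```text
t: 11.12
eef_pos: [462.9, 115.5, 160.3]
orientation: [-180.0, -0.0, -174.0]
contact_force: [-2.5, -0.6, 1.5]
width: 0.557
```

Call:
servo_tool(
  rows=[0.1,0,0,0,4.6,0.1,0,0,0,4.65,0.1,0,0,0,4.7,0.1,0,0,0,4.73,0.1,0,0,0,4.76,0.1,0,0,0,4.79,0.1,0,0,0,4.82,0.1,0,0,0,4.85,0.1,0,0,0,4.88,0.1,0,0,0,4.91,0.1,0,0,0,4.94,0.1,0,0,0,4.97,0.1,0,0,0,5.0,0.1,0,0,0,5.03,0.1,0,0,0,5.06,0.1,0,0,0,5.1],
)

```text
t: 13.12
eef_pos: [461.8, 115.7, 160.3]
orientation: [180.0, -0.0, -174.0]
contact_force: [0.4, 0.2, -0.8]
width: 0.595
```

```bash
python3 -c "
from h import *
go(457.5,115,161,186)
a=snap('side','s6.png')
k=cv2.inRange(cv2.cvtColor(a,cv2.COLOR_RGB2HSV),(20,110,80),(32,255,255));z=k*0;z[130:230,190:275]=k[130:230,190:275];print(cv2.boundingRect(z))
b=cv2.imread('pics/s5.png')[:,:,::-1];k=cv2.inRange(cv2.cvtColor(b,cv2.COLOR_RGB2HSV),(20,110,80),(32,255,255));z=k*0;z[130:230,190:265]=k[130:230,190:265];print('before',cv2.boundingRect(z))
"
```

```text
t 13.125 pos [461.8 115.7 160.3] ori [ 180.   -0. -174.] w 0.595 F [ 0.4  0.2 -0.8] j [ 25.  21. -54. 116.  22.  53.  56.]
shift cm 0.44 -0.03 -0.07 turn 0.0
(233, 178, 11, 16)
before (216, 172, 9, 16)
```

Call:
servo_tool(
  rows=[0,0,0,0,5.5,0,0,0,0,6.5,0,0,0,0,7.5,0,0,0,0,8.5,0,0,0,0,8.5,0,0,-1,0,8.5,0,0,-3,0,8.5,0,0,-6,0,8.5,0,0,-9,0,8.5,0,0,-11,0,8.5,0,0,-12,0,8.5,0,0,-12,0,8.5],
)

```text
t: 14.68
eef_pos: [462.3, 115.6, 280.8]
orientation: [-180.0, 0.1, -174.0]
contact_force: [-0.2, 0.8, -0.7]
width: 0.995
```

```bash
python3 -c "
from h import *
go(457.5,115,161,186)
a=snap('side','s7.png');b=snap('top','t7.png')
m=np.hstack([cv2.resize(a[125:225,185:285],None,fx=4,fy=4,interpolation=2),cv2.resize(b[170:270,190:290],None,fx=4,fy=4,interpolation=2)])
cv2.imwrite('pics/g7.png',m[:,:,::-1])
k=cv2.inRange(cv2.cvtColor(a,cv2.COLOR_RGB2HSV),(20,110,80),(32,255,255));z=k*0;z[130:230,190:275]=k[130:230,190:275];print(cv2.boundingRect(z))
for d in(0,20,40,60,80,100):
  X=(497.3-40+d,120.4-4.1+d*.103,135);print(d,proj('side',X).round(1),proj('top',X).round(1))
"
```

```text
t 14.675 pos [462.3 115.6 280.8] ori [-1.80e+02  1.00e-01 -1.74e+02] w 0.995 F [-0.2  0.8 -0.7] j [ 32.  12. -59. 108.  12.  66.  66.]
shift cm 0.48 -0.01 11.98 turn -0.0
(232, 178, 12, 16)
0 [223.5 189.5] [220.5 261.5]
20 [230.4 187.4] [220.6 251.6]
40 [237.2 185.4] [220.6 241.9]
60 [244.  183.3] [220.6 232.2]
80 [250.7 181.3] [220.7 222.6]
100 [257.3 179.4] [220.7 213.1]
```

View pics/g7.png

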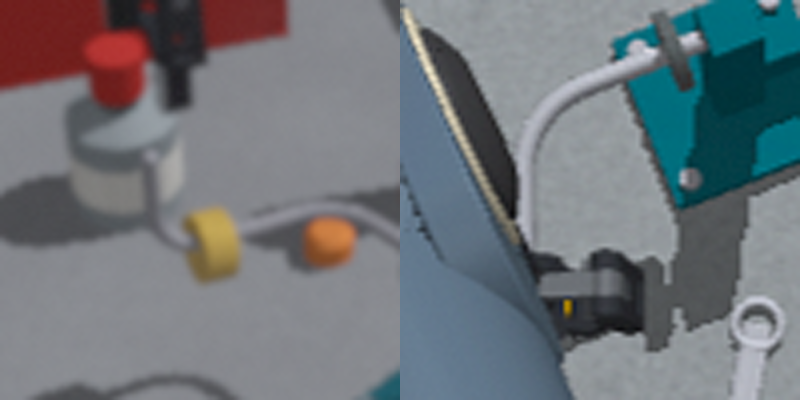

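```bash
python3 -c "
from h import *
go(507.5,121,281,186);go(507.5,121,114,186)"
```

```text
t 14.775 pos [461.7 115.3 279.7] ori [-1.80e+02 -1.00e-01 -1.74e+02] w 0.999 F [-0.3  0.4 -1.2] j [ 32.  13. -58. 108.  12.  66.  66.]
shift cm -4.62 0.09 -0.13 turn -0.0
t 14.775 pos [461.7 115.3 279.7] ori [-1.80e+02 -1.00e-01 -1.74e+02] w 0.999 F [-0.3  0.4 -1.2] j [ 32.  13. -58. 108.  12.  66.  66.]
shift cm -4.62 0.09 16.57 turn -0.0
```

Over first, then down in slow rows, checking before closing.

Call:
servo_tool(
  rows=[-1,0,0,0,8.5,-2.5,0.05,0,0,8.5,-4,0.1,0,0,8.5,-4.6,0.1,0.5,0,8.5,-4.6,0.1,2,0,8.5,-4.6,0.1,4,0,8.5,-4.6,0.1,6,0,8.5,-4.6,0.1,8,0,8.5,-4.6,0.1,9.5,0,8.5,-4.6,0.1,11,0,8.5,-4.6,0.1,12.5,0,8.5,-4.6,0.1,14,0,8.5,-4.6,0.1,15,0,8.5,-4.6,0.1,16,0,8.5,-4.6,0.1,16.5,0,8.5,-4.6,0.1,16.5,0,8.5],
)

```text
t: 16.77
eef_pos: [507.7, 121.4, 115.1]
orientation: [-180.0, -0.0, -174.0]
contact_force: [0.3, 0.0, 0.2]
width: 0.995
```

```bash
python3 -c "
from h import *
go(507.5,121,114,186)
a=snap('side','s8.png');b=snap('top','t8.png')
m=np.hstack([cv2.resize(a[125:225,185:285],None,fx=4,fy=4,interpolation=2),cv2.resize(b[170:270,190:290],None,fx=4,fy=4,interpolation=2)])
cv2.imwrite('pics/g8.png',m[:,:,::-1])"
```

```text
t 16.775 pos [507.7 121.4 115.1] ori [-180.   -0. -174.] w 0.995 F [0.3 0.  0.2] j [ 20.  29. -49. 113.  28.  51.  52.]
shift cm 0.03 -0.04 0.11 turn -0.0
```

View pics/g8.png

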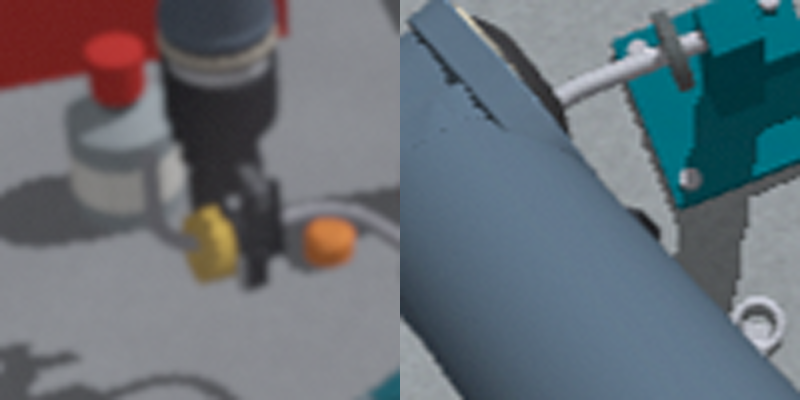

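Call:
servo_tool(
  rows=[0.2,0,0,0,8.5,0.4,0,0,0,8.5,0.4,0,0,0,8.5,0.4,0,0,0,6.5,0.4,0,0,0,5.5,0.4,0,0,0,4,0.4,0,0,0,4,0.4,0,0,0,4,0.4,0,0,0,4],
)

```text
t: 18.0
eef_pos: [504.1, 121.0, 115.6]
orientation: [-180.0, 0.0, -174.0]
contact_force: [-0.0, -0.9, 4.8]
width: 0.558
```

Call:
servo_tool(
  rows=[0,0,-0.2,0,4,-0.3,0,-0.3,0,4,-0.8,0,-0.3,0,4,-1.3,0,-0.3,0,4,-1.8,0,-0.3,0,4,-2.3,0,-0.3,0,4,-2.8,0,-0.3,0,4,-3.3,0,-0.3,0,4,-3.8,0,-0.3,0,4,-3.8,0,-0.3,0,4],
)

```text
t: 19.25
eef_pos: [542.0, 125.0, 118.3]
orientation: [180.0, 0.0, -174.0]
contact_force: [0.3, -0.1, -1.6]
width: 0.562
```

```bash
python3 -c "
from h import *
go(535,124,114,186)
a=snap('side','s9.png')
cv2.imwrite('pics/g9.png',cv2.resize(a[125:225,185:305],None,fx=5,fy=5,interpolation=2)[:,:,::-1])
for l in (0,-25,-40): print(l,proj('side',(541,125+l,138)))"
```

```text
t 19.25 pos [542.  125.  118.3] ori [ 180.    0. -174.] w 0.562 F [ 0.3 -0.1 -1.6] j [ 19.  31. -48. 109.  29.  53.  53.]
shift cm 0.7 -0.02 0.43 turn -0.0
0 [251.84937472 180.14404322]
-25 [254.59730817 185.85788055]
-40 [256.28458541 189.36605065]
```

View pics/g9.png

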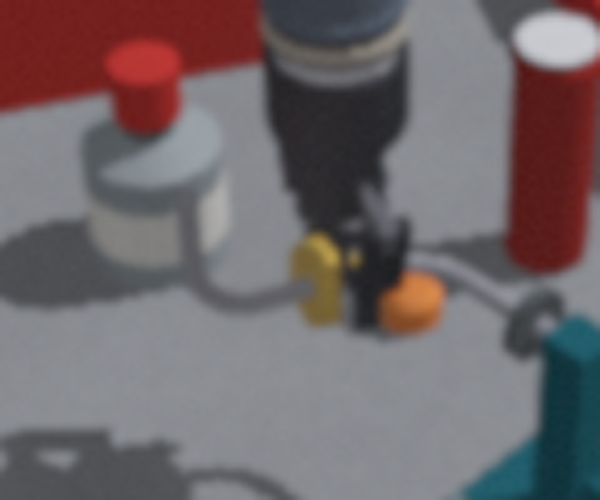

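Call:
servo_tool(
  rows=[0,0,0.2,0,4,0,0,0.3,0,5.5,0,0,0.3,0,6.5,0,0,0.3,0,6.5,0.3,0,0.3,0,6.5,0.5,0,0.3,0,6.5,0.5,0,0.3,0,6.5,0.5,0,0.3,0,5,0.5,0,0.3,0,4,0.5,0,0.3,0,4,0.5,0,0.3,0,4,0.5,0,0.2,0,4,0.5,0,0,0,4,0.5,0,0,0,4],
)

```text
t: 21.05
eef_pos: [536.6, 124.4, 118.1]
orientation: [180.0, -0.0, -174.0]
contact_force: [0.1, 1.0, -1.1]
width: 0.565
```

```bash
cat > path.py <<'E'
from h import *
s=sense();p=s['eef_pos'];psi=np.radians(s['orientation'][2]);th=np.radians(-63.62);o=np.array([638.3,36.3])
Rm=np.array([[np.cos(th),-np.sin(th)],[np.sin(th),np.cos(th)]])
q=Rm.T@(p[:2]-o);u=np.array([np.cos(np.radians(70)),np.sin(np.radians(70))]);st=np.array([-117,-33.])
n=np.array([-u[1],u[0]]);print('stand',q,'along to bend',(st-q)@u,'lateral off',(q-st)@n,'yaw in stand',np.degrees(psi-th)%180,s['contact_force'],s['width'],p)
lat=(q-st)@n
def at(L):  # L from bend start
    if L<0: return st+u*L,70
    A=50*np.radians(70)
    if L<A:
        a=70-np.degrees(L/50);r=np.radians(a);return np.array([-70,-50])+50*np.array([-np.sin(r),np.cos(r)]),a
    return np.array([-70+L-A,0]),0
L0=(q-st)@u;a0=np.degrees(psi)
for L in np.append(np.arange(L0,50*np.radians(70)+34,8),50*np.radians(70)+34):
    c,a=at(L);w=o+Rm@c;d=w-p[:2];yaw=a-63.62+180
    print(L.round(0),w.round(1),'shift',((np.cos(psi)*d[0]+np.sin(psi)*d[1])/10).round(2),((np.sin(psi)*d[0]-np.cos(psi)*d[1])/10).round(2),'turn',round(-((yaw-a0+180)%360-180),1))
E
python3 path.py
```

```text
stand [-124.09586601  -52.01419075] along to bend 20.2944238476053 lateral off 0.16469668089322198 yaw in stand 69.61187283518825 [ 0.0838645   0.98686592 -1.10885   ] 0.5654245388445417 [536.56362337 124.36230562 118.1213154 ]
-20.0 [536.6 124.2] shift -0.0 -0.02 turn -0.4
-12.0 [544.5 125.1] shift -0.8 -0.01 turn -0.4
-4.0 [552.5 126. ] shift -1.6 -0.01 turn -0.4
4.0 [560.5 126.8] shift -2.41 -0.01 turn 3.9
12.0 [568.5 126.4] shift -3.2 -0.13 turn 13.0
20.0 [576.4 124.8] shift -3.96 -0.37 turn 22.2
28.0 [583.8 122. ] shift -4.68 -0.73 turn 31.4
36.0 [590.7 118. ] shift -5.32 -1.2 turn 40.5
44.0 [597.  112.9] shift -5.89 -1.77 turn 49.7
52.0 [602.3 107. ] shift -6.35 -2.42 turn 58.9
60.0 [606.6 100.2] shift -6.71 -3.13 turn 68.0
68.0 [610.1  93.1] shift -6.99 -3.88 turn 69.6
76.0 [613.7  85.9] shift -7.27 -4.63 turn 69.6
84.0 [617.2  78.7] shift -7.55 -5.38 turn 69.6
92.0 [620.8  71.6] shift -7.83 -6.13 turn 69.6
95.0 [622.3  68.6] shift -7.94 -6.45 turn 69.6
```

Call:
servo_tool(
  rows=[-0.4,0,0,0,4,-0.8,0,0,0,4,-1.2,0,0,0,4,-1.6,0,0,0,4,-2,0,0,2,4,-2.4,0,0,4,4,-2.8,-0.05,0,8.5,4,-3.2,-0.13,0,13,4,-3.6,-0.24,0,17.5,4,-3.95,-0.37,0,22,4,-3.95,-0.37,0,22,4],
)

```text
t: 22.42
eef_pos: [576.6, 124.8, 118.3]
orientation: [-180.0, 0.0, 164.0]
contact_force: [-0.7, 0.8, -1.2]
width: 0.562
```

```bash
python3 path.py
```

```text
stand [-106.71660713  -15.96449122] along to bend -19.52526939463099 lateral off -3.8367412467628856 yaw in stand 47.60521267425372 [-0.70028602  0.75513297 -1.22073444] 0.5616362690497066 [576.58135197 124.81049486 118.33998373]
20.0 [576.2 124.9] shift 0.04 -0.01 turn -0.0
28.0 [583.7 122.1] shift -0.76 -0.07 turn 9.1
36.0 [590.6 118.1] shift -1.53 -0.26 turn 18.3
44.0 [596.8 113.1] shift -2.27 -0.57 turn 27.5
52.0 [602.2 107.1] shift -2.95 -0.99 turn 36.6
60.0 [606.5 100.4] shift -3.55 -1.52 turn 45.8
68.0 [610.1  93.2] shift -4.09 -2.11 turn 47.6
76.0 [613.6  86.1] shift -4.63 -2.7 turn 47.6
84.0 [617.2  78.9] shift -5.17 -3.29 turn 47.6
92.0 [620.7  71.7] shift -5.71 -3.88 turn 47.6
95.0 [622.3  68.6] shift -5.95 -4.15 turn 47.6
```

No force; on round the bend to L = 76.

Call:
servo_tool(
  rows=[-0.4,-0.03,0,4.5,4,-0.76,-0.07,0,9,4,-1.15,-0.16,0,13.5,4,-1.53,-0.26,0,18.3,4,-1.9,-0.41,0,23,4,-2.27,-0.57,0,27.5,4,-2.61,-0.78,0,32,4,-2.95,-0.99,0,36.6,4,-3.25,-1.25,0,41,4,-3.55,-1.52,0,45.8,4,-3.82,-1.82,0,47.6,4,-4.09,-2.11,0,47.6,4,-4.36,-2.4,0,47.6,4,-4.63,-2.7,0,47.6,4,-4.63,-2.7,0,47.6,4],
)

```text
t: 24.3
eef_pos: [613.5, 85.5, 118.2]
orientation: [-180.0, 0.0, 116.4]
contact_force: [-0.0, -0.4, -1.1]
width: 0.566
```

```bash
python3 path.py; python3 -c "
from h import *
a=snap('side','s10.png')
cv2.imwrite('pics/g10.png',cv2.resize(a[135:235,225:345],None,fx=5,fy=5,interpolation=2)[:,:,::-1])"
```

```text
stand [-55.12881223  -0.32198292] along to bend -51.86848402491587 lateral off -46.963358498349095 yaw in stand 179.97698296125057 [-0.01589614 -0.42017349 -1.1397929 ] 0.5658944546529645 [613.51657505  85.54501456 118.24727229]
52.0 [602.4 106.8] shift 2.4 -0.05 turn -10.6
60.0 [606.6 100.1] shift 1.61 0.03 turn -1.4
68.0 [610.2  92.9] shift 0.81 0.03 turn -0.0
76.0 [613.8  85.8] shift 0.01 0.03 turn -0.0
84.0 [617.3  78.6] shift -0.79 0.03 turn -0.0
92.0 [620.9  71.4] shift -1.59 0.03 turn -0.0
95.0 [622.3  68.6] shift -1.91 0.03 turn -0.0
```

View pics/g10.png

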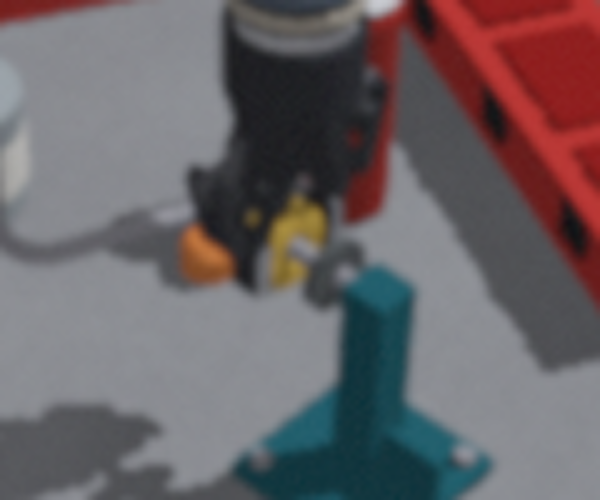

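Call:
servo_tool(
  rows=[-0.4,0,0,0,4,-0.8,0,0,0,4,-1.1,0,0,0,4,-1.4,0,0,0,4,-1.4,0,0,0,4],
)

```text
t: 24.98
eef_pos: [619.7, 73.2, 118.3]
orientation: [-180.0, 0.0, 116.4]
contact_force: [1.1, 0.6, -0.6]
width: 0.563
```

Call:
servo_tool(
  rows=[-0.1,0,0,0,4,-0.2,0,0,0,4,-0.3,0,0,0,4,-0.3,0,0,0,4],
)

```text
t: 25.48
eef_pos: [620.9, 70.8, 118.3]
orientation: [180.0, 0.0, 116.4]
contact_force: [-0.3, 0.1, -1.6]
width: 0.571
```

Call:
servo_tool(
  rows=[-0.1,0,0,0,4,-0.2,0,0,0,4,-0.2,0,0,0,4],
)

```text
t: 25.85
eef_pos: [621.8, 68.9, 118.3]
orientation: [-180.0, 0.0, 116.4]
contact_force: [-0.4, 0.4, -1.6]
width: 0.567
```

Call:
servo_tool(
  rows=[-0.1,0,0,0,4,-0.2,0,0,0,4,-0.2,0,0,0,4],
)

```text
t: 26.22
eef_pos: [622.7, 67.1, 118.3]
orientation: [-180.0, 0.0, 116.4]
contact_force: [0.9, 0.1, -1.1]
width: 0.564
```

Call:
servo_tool(
  rows=[-0.1,0,0,0,4,-0.2,0,0,0,4,-0.2,0,0,0,4],
)

```text
t: 26.6
eef_pos: [623.6, 65.4, 118.3]
orientation: [180.0, 0.0, 116.4]
contact_force: [0.1, -0.5, -1.1]
width: 0.566
```

```bash
python3 -c "
from h import *
go(622.3,68.6,118,116.4)
a=snap('side','s11.png')
cv2.imwrite('pics/g11.png',cv2.resize(a[155:225,255:335],None,fx=7,fy=7,interpolation=2)[:,:,::-1])"
```

```text
t 26.6 pos [623.6  65.4 118.3] ori [180.    0.  116.4] w 0.566 F [ 0.1 -0.5 -1.1] j [ 11.  32. -29. 100.  19.  53.   0.]
shift cm 0.35 0.02 0.03 turn -0.0
```

Call:
servo_tool(
  rows=[-0.1,0,0,0,4,-0.2,0,0,0,4,-0.2,0,0,0,4],
)

```text
t: 27.02
eef_pos: [624.3, 64.1, 118.3]
orientation: [-180.0, -0.0, 116.4]
contact_force: [-1.8, 1.6, -1.9]
width: 0.565
```

Call:
servo_tool(
  rows=[-0.1,0,0,0,4,-0.2,0,0,0,4,-0.2,0,0,0,4],
)

```text
t: 27.4
eef_pos: [624.2, 64.2, 118.3]
orientation: [-180.0, -0.2, 116.5]
contact_force: [-3.9, 4.1, 0.5]
width: 0.569
```

Call:
servo_tool(
  rows=[0.1,0,0.2,0,4,0.1,0,0.3,0,4,0.1,0,0.3,0,4.9,0.1,0,0.3,0,5.1,0.1,0,0.3,0,5.5,0.1,0,0.3,0,6.5,0.1,0,0.3,0,7.5,0.1,0,0.3,0,8.5,0.1,0,0.3,0,8.5,0.1,0,-0.5,0,8.5,0.1,0,-2,0,8.5,0.1,0,-4.5,0,8.5,0.1,0,-7.5,0,8.5,0.1,0,-10.5,0,8.5,0.1,0,-12.5,0,8.5,0.1,0,-13,0,8.5,0.1,0,-13,0,8.5],
)

```text
t: 29.52
eef_pos: [624.8, 62.8, 248.6]
orientation: [180.0, 0.0, 116.4]
contact_force: [-1.3, -0.2, 0.4]
width: 0.996
```

```bash
cat > chk.py <<'E'
from h import *
exec(open('fit.py').read().split("tip=tri")[0].split('\n',1)[1])
def W(p,q=(638.3,36.3,np.radians(-63.62))): c,s=np.cos(q[2]),np.sin(q[2]);return np.array([q[0]+c*p[0]-s*p[1],q[1]+s*p[0]+c*p[1],p[2]])
for n in('side','top'):
    im=snap(n,'end_%s.png'%n);k=cv2.inRange(cv2.cvtColor(im,cv2.COLOR_RGB2HSV),(18,100,60),(34,255,255));c0=proj(n,W((-36,0,135)));x,y=c0.astype(int);z=k*0;z[y-25:y+25,x-25:x+25]=k[y-25:y+25,x-25:x+25]
    r=cv2.boundingRect(z);pts=cv2.findNonZero(z)
    # predicted hull of the collar at home, from circle points of both faces
    for off in(-8,0,8):
        a=np.linspace(0,2*np.pi,40);P=np.array([proj(n,W((-36+off+e,25*np.cos(t),135+25*np.sin(t)))) for t in a for e in(-12,12)])
        print(n,'pred',off,P.min(0).round(1),P.max(0).round(1))
    print(n,'seen',r[:2],(r[0]+r[2]-1,r[1]+r[3]-1),len(pts))
    if n=='side':
        for yy in range(y-12,y+13,4): print(yy,[tuple(int(v) for v in im[yy,xx]) for xx in range(x-12,x+16,4)])
print(sense()['contact_force'])
E
python3 chk.py
```

```text
side pred -8 [274.8 176.1] [293.5 196.2]
side pred 0 [276.9 177.5] [295.6 197.6]
side pred 8 [279.  178.8] [297.8 199. ]
side seen (279, 178) (292, 196) 137
175 [(92, 92, 97), (78, 79, 83), (79, 80, 84), (81, 52, 53), (88, 27, 24), (91, 30, 28), (102, 31, 30)]
179 [(112, 113, 119), (131, 132, 139), (100, 96, 93), (180, 154, 80), (159, 129, 63), (94, 64, 64), (120, 110, 115)]
183 [(122, 97, 91), (109, 111, 116), (155, 131, 71), (178, 151, 70), (158, 136, 85), (91, 93, 93), (134, 136, 141)]
187 [(144, 135, 137), (132, 128, 123), (131, 108, 48), (139, 116, 58), (68, 72, 76), (83, 84, 88), (104, 113, 119)]
191 [(137, 139, 145), (127, 119, 109), (118, 97, 43), (72, 66, 55), (67, 70, 74), (88, 104, 113), (35, 94, 109)]
195 [(138, 140, 146), (138, 141, 146), (122, 113, 97), (88, 75, 51), (62, 64, 68), (30, 57, 64), (24, 75, 87)]
199 [(137, 140, 145), (139, 140, 146), (138, 140, 146), (137, 138, 141), (138, 139, 145), (39, 63, 70), (18, 53, 61)]
top pred -8 [238.2 173.3] [257.5 199.6]
top pred 0 [241.7 171.9] [261.  198.3]
top pred 8 [245.3 170.6] [264.6 196.9]Traceback (most recent call last):
  File "chk.py", line 11, in <module>
    print(n,'seen',r[:2],(r[0]+r[2]-1,r[1]+r[3]-1),len(pts))
                                                   ~~~^^^^^
TypeError: object of type 'NoneType' has no len()
```

```bash
python3 -c "
from h import *
go(560,-150,280,116.4)"
```

```text
t 29.625 pos [624.3  62.6 247.4] ori [-179.9   -0.   116.4] w 0.996 F [ 0.   0.2 -1.5] j [ 14.  25. -32.  92.  14.  67.   5.]
shift cm -16.19 -15.22 -3.26 turn -0.0
```

Call:
servo_tool(
  rows=[0,0,-1.5,0,8.5,-1,-1,-3,0,8.5,-3.5,-3.3,-3.2,0,8.5,-6,-5.6,-3.2,0,8.5,-8.5,-8,-3.2,0,8.5,-11,-10.3,-3.2,0,8.5,-13.5,-12.7,-3.2,0,8.5,-15.5,-14.6,-3.2,0,8.5,-16.2,-15.2,-3.2,0,8.5,-16.2,-15.2,-3.2,0,8.5],
)

```text
t: 30.88
eef_pos: [560.8, -150.2, 280.9]
orientation: [180.0, 0.0, 116.3]
contact_force: [0.0, 1.0, 0.4]
width: 0.996
```

```bash
sed -i "s/if n=='side'/if 0/" chk.py; cat >> chk.py <<'E'
    if n=='top': q=z
k=cv2.minAreaRect(cv2.findNonZero(q));print(k)
c=cv2.findNonZero(q).mean(0)[0];w=onz('top',*c,145);th=np.radians(-63.62);d=w[:2]-np.array([638.3,36.3]);print('stand xy of top blob',np.cos(th)*d[0]+np.sin(th)*d[1],-np.sin(th)*d[0]+np.cos(th)*d[1])
E
sed -i "/^    if n=='top'/d" chk.py; sed -i "s/^k=cv2.minAreaRect/q=z;k=cv2.minAreaRect/" chk.py; python3 chk.py
```

```text
side pred -8 [274.8 176.1] [293.5 196.2]
side pred 0 [276.9 177.5] [295.6 197.6]
side pred 8 [279.  178.8] [297.8 199. ]Traceback (most recent call last):
  File "chk.py", line 11, in <module>
    print(n,'seen',r[:2],(r[0]+r[2]-1,r[1]+r[3]-1),len(pts))
                                                   ~~~^^^^^
TypeError: object of type 'NoneType' has no len()
```

```bash
sed -i "s/('side','top')/('top',)/" chk.py; python3 chk.py
```

```text
top pred -8 [238.2 173.3] [257.5 199.6]
top pred 0 [241.7 171.9] [261.  198.3]
top pred 8 [245.3 170.6] [264.6 196.9]
top seen (242, 174) (260, 198) 285
[-0.03776376 -0.00588842  0.2923502 ]
((251.22604370117188, 185.60275268554688), (23.525270462036133, 12.406362533569336), 69.44395446777344)
stand xy of top blob -37.29196735533347 -3.687893819038175
```

```bash
python3 -c "
from plant import finish_job
print(finish_job())"
```

```text
the job is handed in; nothing more can be done
None
```

The collar is on the bar against the flange, let go, and the job is handed in at about 31 s of the 61 s allowed. There was no verdict from the system.

**What I did:**
- I lifted the yellow collar off the black canister and threaded it over the tip without contact force.
- I let it down into the bend by opening the fingers slowly. It then hung untouched about 42 mm from the tip seen from above.
- I took hold of it again, re-gripped once on the level bar, and slid it round the bend with readings near 1 N.
- I stopped when it met the flange at about 6 N, then let go and backed off.

**Last checks:**
- **Position (top camera):** the collar's outline spans columns 242 to 260, against 241.7 to 261 predicted at home. It is square to the bar within about 1 degree, and its centre is about 1 mm from home along the bar.
- **Side view:** taken just after release, it showed the collar next to the flange.
- **Contact:** the force on the arm was near zero, with the arm well clear.

**What disagreed or was not checked:**
- When the collar met the flange, the gripper was about 5 mm past my computed home point. I put this down to holding the collar off-centre.
- The top camera puts the collar about 4 mm sideways of home, within the 8 mm limit. This is probably bias from the shape of the visible patch.
- The side camera's view was blocked at the very end.
- The picture limit was reached just before the flange, so the final checks were by numbers only. I did not re-measure the canisters and bystanders, but I noticed no contact with them.

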